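Draw the empty parts bin out of its interlocked row and put it on the counting scale

TASK

One of the three interlocked blue bins in the rack is empty. Draw it straight up out of the row by its grip, leaving the two full bins standing in their places, and set it down gently, upright, in the middle of the counting scale's pan, so that the scale can be zeroed before the refill.

Things in the scene. Friction and masses are not known exactly. Their poses are not given: they have to be found in the camera images.
- empty_bin_grip (a point): Centre of the grip of the empty blue plastic bin (loose, 0.15 kg; nothing in it): an upright block 14 mm thick along x, 36 mm wide along y, its top 25 mm above this point. The bin's underside is 80 mm below; it is 90 (x) by 66 mm (y), sides 50 mm high, a thin divider under the grip. It stands in any of the row's three places, on the 8 mm floor of a rack fixed on the table. z is up.
- full_bin_a_grip (a point): Centre of the grip of a full bin: same blue bin, point and axes, loose, 0.45 kg, pipe fittings below its rim. Bins stand 80 mm apart along y. Each has a T-shaped key on its +y side and hooked rails on its -y side (12 mm proud, 6 to 44 mm above the underside, 2 mm play), locking it to the next bin or the rack's end cheek: it comes out only straight up and is free once raised 50 mm.
- full_bin_b_grip (a point): Centre of the grip of the other full bin, like the first: the same in shape, size and axes, loose, to be left standing in its place in the row.
- scale_pan (a point): Centre of the top of the counting scale's flat, square, steel pan, 190 by 190 mm, rigid, its sides along this point's x and y, 65 mm above the table; z is up. The grey scale is fixed; its low display and keys stand out on its -x side, below the pan. It may stand on either side of the rack.
Mind the look-alikes: they are no part of the job. Leave any yellow look-alike of the part that bears full_bin_a_grip alone.

How it is judged:
On the way:
1. the empty bin has been drawn up clear of the interlock, still above its place in the row (height (world z) of empty_bin_grip above 0.138 m and (horizontal distance between empty_bin_grip and full_bin_a_grip between 0.06 and 0.1 m or horizontal distance between empty_bin_grip and full_bin_b_grip between 0.06 and 0.1 m)).
At the end, for the whole second after the job is handed in: The empty bin stands at rest, upright (within 6 degrees), on the scale's pan, its middle within 40 mm of the pan's middle, whichever way it is turned; both full bins stand in the rack within 20 mm of where they were and within 10 degrees of upright (horizontal distance between empty_bin_grip and scale_pan below 0.04 m and z of empty_bin_grip in the frame of scale_pan between 0.074 and 0.086 m and angle between empty_bin_grip's own z axis and vertical below 0.1 rad and linear speed of empty_bin below 0.02 m/s and distance of each of full_bin_a_grip, full_bin_b_grip from where it was at the start of the episode below 0.02 m and angle between each of full_bin_a_grip, full_bin_b_grip's own z axis and vertical below 0.175 rad); the robot touches nothing.
It fails at once if a full bin is pulled along, pushed (20 mm or more) or tipped (20 degrees) (distance of any of full_bin_a_grip, full_bin_b_grip from where it was at the start of the episode above 0.02 m or angle between any of full_bin_a_grip, full_bin_b_grip's own z axis and vertical above 0.35 rad).
It fails at once if the empty bin strikes the scale's pan at more than 0.6 m/s (as when dropped from more than 2 cm) (horizontal distance between empty_bin_grip and scale_pan below 0.12 m and z of empty_bin_grip in the frame of scale_pan below 0.09 m and linear speed of empty_bin above 0.6 m/s).
It also fails if it takes over 48 s, if anything falls off the work surface, if the arm or the gripper's body presses on something with over 40 N, if the wrist force passes 120 N, or if a joint passes its speed limit or range.

ROBOT

A 7-joint arm with a two-finger parallel gripper is mounted at the origin on the work surface. World frame = base frame: x ahead of the robot, y to its left, z up, the work surface at z = 0. Lengths are in m, angles in rad, forces in N, time in s.
With the tool pointing down it reaches from about 0.425 to 0.825 m from the base axis. Payload 3.6 kg.
Tool frame: the origin (TCP) lies where the fingers leave the gripper's body, on its centre line; the fingertips stand 73 mm ahead of it and the grasp point (between the pads) lies 54 mm ahead of it; x points along the fingers, y is the direction in which the jaws open and shut, and the axes are right-handed (so a half turn about x gives the same grasp; the last joint's range is limited). The gripper opens to 85 mm and grips with 20 to 120 N. Pads are 22 mm wide; open, the fingers measure 114 mm over their backs; the gripper's body (76 mm by 85 mm) begins 54 mm behind the grasp point. The pads swing forward as they close: fully open they stand 13 mm farther back than shut.
Start: joints at [-1.133, 0.615, -0.013, 1.423, 0.008, 1.103, -0.04], TCP at [0.291, 0.581, 0.304] pointing down, gripper open.
Joint ranges: [-3.12, 3.12], [-0.3, 2.06], [-1.34, 1.32], [0.26, 2.42], [-1.36, 4.5], [0.01, 1.98], [-2.84, 2.84]. Speed limits (rad/s): [2.79, 2.79, 3.14, 3.14, 3.14, 3.14, 3.14].

INTERFACE

Orientations are given as a unit quaternion [x, y, z, w].
In Python, from station import arm, snapshot, camera_info, ticket gives the robot as it stands. Calls block until the motion is done:
- arm.movep(position, orientation): joint-space move of the TCP to a pose.
- arm.line_to(position, velocity=0.15, ori=None): straight line of the TCP; ori=None keeps the orientation; velocity is the mean speed in m/s.
- arm.move_j(angles): joint-space move.
- arm.move_gripper(opening, effort=None): opening from 0.0 (shut) to 1.0 (fully open); effort is the grip in N (None keeps the last); returns when the fingers have stopped.
- arm.pause(seconds).
- arm.ik(position, orientation): joint angles nearest the present ones, or None.
- snapshot(name): name is "scene" or "top" or "wrist"; returns the picture (480x640x3 uint8, blue, green, red); there is no depth.
- camera_info(name): a dict with "fx", "fy", "cx", "cy" (pixels), "R" (3x3) and "t" (3): a world point X has camera coordinates R X + t; the wrist camera has in their place "T_tool_cam" (4x4, takes a point from camera to tool coordinates, whose origin is the TCP and whose axes are the tool frame's). Camera axes: x right, y down, z forward; pixel columns grow to the right and rows downward; lengths in m; the calibration is good to about 2 mm. A picture is of the moment at which its call begins: read the wrist's pose just before it. camera_info takes no time and is no camera call.
A pose or a line that the arm cannot do raises arm.MotionError and nothing moves.
- ticket.finish_job(): hands the job in, once; it reports no verdict.
Readings, each from a call of its own:
- arm.read_time(): time.
- arm.read_joint_positions(): joint angles.
- arm.read_dq(): joint speeds.
- arm.read_effort(): joint torques, N m.
- arm.read_tool_pos(): TCP position.
- arm.read_eef_rot(): TCP orientation.
- arm.read_ft_force(): force on the tool from outside, world axes, zero at the start.
- arm.read_wrist_torque(): the same for the moment, N m.
- arm.read_opening(): opening from 0.0 (shut) to 1.0 (fully open).
Only numpy, scipy, OpenCV 4.12 (cv2) and the standard library are available. Lean on these libraries where they do the work, as an engineer would, in place of code of your own. Each camera call takes 0.05 s, during which the arm holds its last target.

## Working session

There is one attempt and no reset: what is moved stays moved. The work goes in short steps, each a Python script; the robot and the scene stay as the last script left them, time stands still between calls to the robot, and variables do not carry over. Pictures are saved under pics/ and viewed, and the job is handed in when it is done.

```bash
mkdir -p pics; ls
python3 - <<'E'
from station import arm,snapshot,camera_info
import cv2
for n in ("scene","top","wrist"):
    cv2.imwrite(f"pics/{n}0.png",snapshot(n)); print(n,camera_info(n))
print(arm.read_time(),arm.read_tool_pos(),arm.read_eef_rot(),arm.read_opening())
E
```

```text
pics
scene {'fx': 480.4882836544168, 'fy': 480.4882836544168, 'cx': 320.1445538898832, 'cy': 231.8456087635699, 'R': array([[ 0.64760639,  0.76193525,  0.00778684],
       [ 0.57376819, -0.4808985 , -0.66296809],
       [-0.50139408,  0.43381022, -0.74860716]]), 't': array([-0.28883747, -0.27425064,  1.2949368 ])}
top {'fx': 447.5653381607929, 'fy': 447.5653381607929, 'cx': 321.4224934846218, 'cy': 243.3580020415261, 'R': array([[-0.01523628, -0.99987907,  0.00311576],
       [-0.99641007,  0.01492375, -0.08333215],
       [ 0.08327557, -0.00437424, -0.99651696]]), 't': array([-0.0396542 ,  0.52501411,  0.97087007])}
wrist {'fx': 371.93311226206964, 'fy': 371.93311226206964, 'cx': 320.00889201928425, 'cy': 242.2844233524474, 'T_tool_cam': array([[-1.11259481e-03, -2.60275700e-01,  9.65533698e-01,
        -7.01214675e-02],
       [ 9.99998968e-01,  5.87789528e-04,  1.31075797e-03,
        -4.57775310e-04],
       [-9.08689046e-04,  9.65534160e-01,  2.60274777e-01,
        -6.57180304e-02],
       [ 0.00000000e+00,  0.00000000e+00,  0.00000000e+00,
         1.00000000e+00]])}
0.15 [0.29116355 0.58064736 0.30298232] [ 0.16213754  0.68825187 -0.16353896  0.68795042] 1.001463868900043
```

View pics/scene0.png

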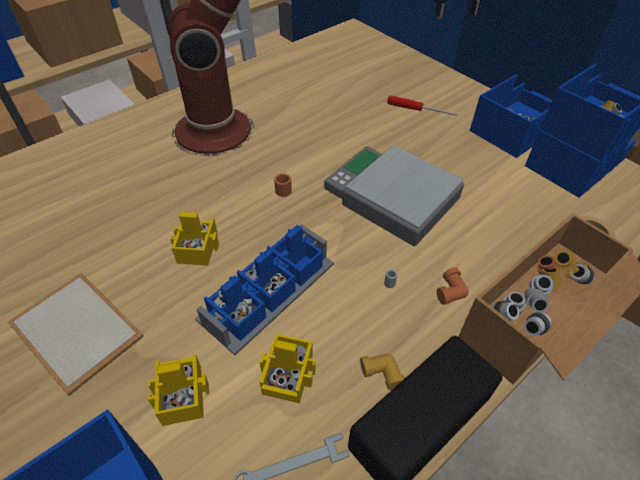

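View pics/top0.png

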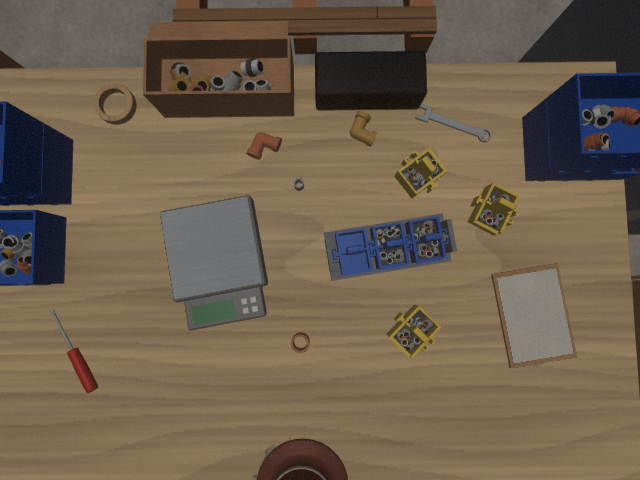

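View pics/wrist0.png

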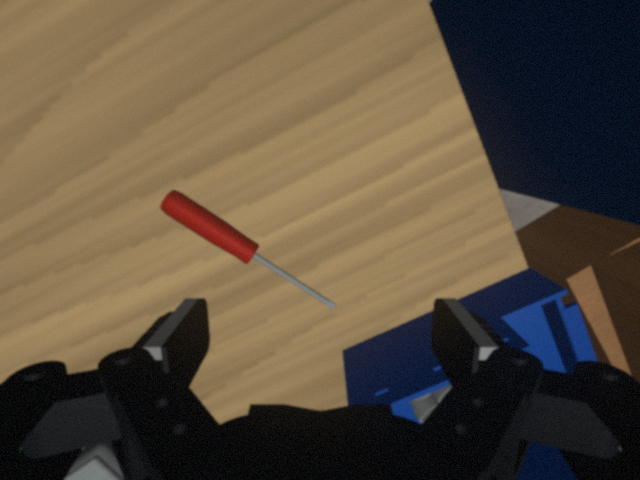

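The scene view shows the row of blue bins with the empty one at its upper right end (302,250). In the top view that is the left (+y) end, at (353,252). The scale stands to the left at (213,247), and the yellow bins are look-alikes. I'll zoom in for pixel accuracy.

Run:
```python
import cv2
a=cv2.imread("pics/top0.png");cv2.imwrite("pics/topz.png",cv2.resize(a[205:285,320:460],None,fx=5.6,fy=5.6,interpolation=cv2.INTER_CUBIC))
a=cv2.imread("pics/scene0.png");cv2.imwrite("pics/scenez.png",cv2.resize(a[220:350,190:340],None,fx=4.5,fy=4.5,interpolation=cv2.INTER_CUBIC))
```

```text
(no output)
```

View pics/topz.png

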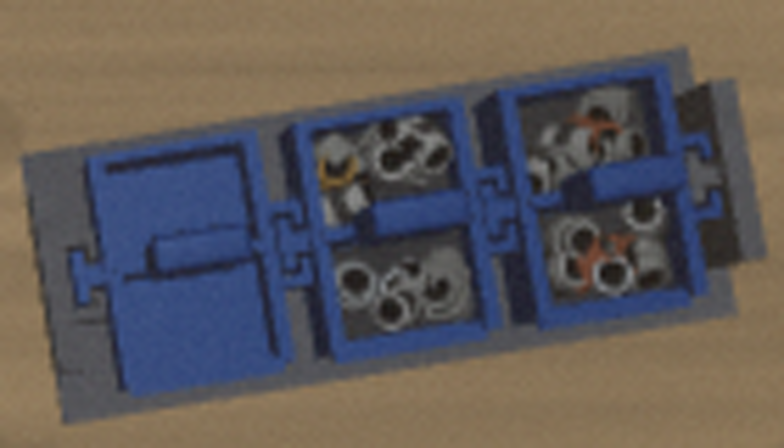

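View pics/scenez.png

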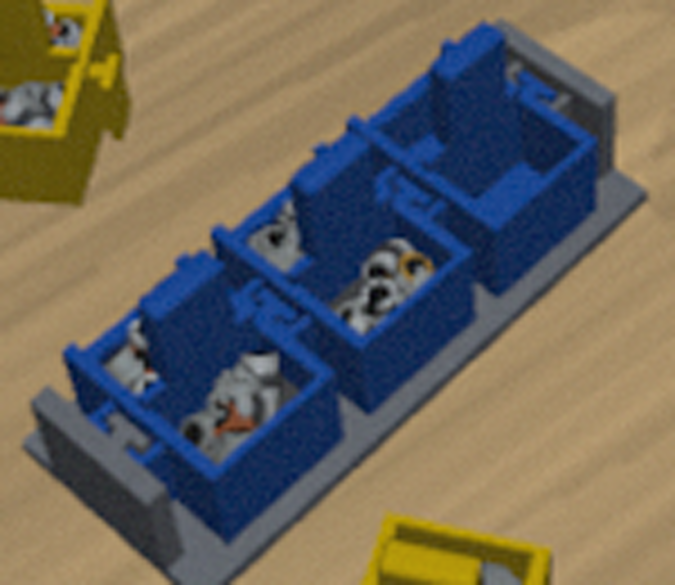

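```bash
cat > h.py <<'E'
import numpy as np,cv2
from station import arm,snapshot,camera_info
from scipy.spatial.transform import Rotation as Ro
def ray(n,px,z,T=None):
    """intersect pixel ray with plane z"""
    c=camera_info(n); d=np.array([(px[0]-c["cx"])/c["fx"],(px[1]-c["cy"])/c["fy"],1.])
    if n=="wrist":
        M=T@c["T_tool_cam"]; o=M[:3,3]; d=M[:3,:3]@d
    else: o=-c["R"].T@c["t"]; d=c["R"].T@d
    if z is None: return o,d/np.linalg.norm(d)
    return o+d*(z-o[2])/d[2]
def tri(rays):
    A=np.zeros((3,3));b=np.zeros(3)
    for o,d in rays:
        P=np.eye(3)-np.outer(d,d);A+=P;b+=P@o
    X=np.linalg.solve(A,b); return X,[np.linalg.norm((np.eye(3)-np.outer(d,d))@(X-o)) for o,d in rays]
def Tnow():
    T=np.eye(4);T[:3,:3]=Ro.from_quat(arm.read_eef_rot()).as_matrix();T[:3,3]=arm.read_tool_pos();return T
def down(yaw):
    """tool x down, tool y (jaw) along world direction yaw"""
    y=np.array([np.cos(yaw),np.sin(yaw),0]);x=np.array([0,0,-1.]);return Ro.from_matrix(np.c_[x,y,np.cross(x,y)]).as_quat()
E
python3 - <<'E'
from h import *
tz=lambda p:(320+p[0]/5.6,205+p[1]/5.6); sz=lambda p:(190+p[0]/4.5,220+p[1]/4.5)
for nm,p,q in (("empty",(202,251),(474,43)),("mid",(420,212),(337,166)),("end",(637,178),(190,284))):
    print(nm,tri([ray("top",tz(p),None),ray("scene",sz(q),None)]),ray("top",tz(p),.113))
print("pan",[ray("top",p,.065).round(3) for p in ((161,211),(249,196),(265,283),(176,299))])
print("pan s",[ray("scene",p,.065).round(3) for p in ((397,147),(463,184),(413,227),(344,193))])
E
```

```text
empty (array([ 0.50406018, -0.11497486,  0.11245841]), [np.float64(0.00223568650465227), np.float64(0.0022356865046523626)]) [ 0.50265418 -0.11669865  0.113     ]
mid (array([ 0.51702998, -0.19514146,  0.10688781]), [np.float64(0.0016799565172530082), np.float64(0.0016799565172529525)]) [ 0.5155406 -0.1954733  0.113    ]
end (array([ 0.52833092, -0.27341091,  0.10835591]), [np.float64(0.002195668452828407), np.float64(0.002195668452828304)]) [ 0.52666295 -0.27407014  0.113     ]
pan [array([0.595, 0.294, 0.065]), array([0.625, 0.106, 0.065]), array([0.439, 0.073, 0.065]), array([0.408, 0.259, 0.065])]
pan s [array([0.42 , 0.263, 0.065]), array([0.604, 0.281, 0.065]), array([0.62 , 0.1  , 0.065]), array([0.456, 0.059, 0.065])]
```

Run:
```python
from h import *
psi=0.151
def go(p,yaw):
    for y in (yaw,yaw+np.pi):
        s=arm.ik(p,down(y))
        print(y,None if s is None else np.round(s,2))
go([.504,-.115,.30],psi); go([.504,-.115,.142],psi); go([.517,.183,.25],psi+.02)
cy=(psi)
for i,(p) in enumerate([[.517,.25,.32],[.504,-.085,.27],[.504,-.045,.27]]):
    arm.movep(p,down(cy)); arm.pause(.3)
    T=Tnow(); cv2.imwrite(f"pics/w{i+1}.png",snapshot("wrist")); np.save(f"T{i+1}.npy",T); print(T.round(3),arm.read_time())
```

```text
0.151 [-0.1   0.44  0.41  1.82 -0.21  0.93  0.55]
3.292592653589793 [-0.5   0.64  1.14  1.83 -0.66  1.1  -2.11]
0.151 [ 0.05  0.65  0.2   1.98 -0.23  0.54  0.56]
3.292592653589793 [-0.45  0.95  1.13  1.99 -1.09  0.98 -1.74]
0.17099999999999999 [-0.54  0.53  0.25  1.8  -0.17  0.84 -0.05]
3.312592653589793 [-0.02  0.57 -0.57  1.78  0.38  0.9   2.56]
[[-0.     0.988  0.152  0.517]
 [ 0.     0.152 -0.988  0.251]
 [-1.    -0.    -0.     0.32 ]
 [ 0.     0.     0.     1.   ]] 1.9833
[[ 0.     0.988  0.152  0.504]
 [ 0.     0.152 -0.988 -0.084]
 [-1.     0.    -0.     0.27 ]
 [ 0.     0.     0.     1.   ]] 3.6167
[[ 0.     0.989  0.149  0.504]
 [-0.001  0.149 -0.989 -0.046]
 [-1.     0.     0.001  0.27 ]
 [ 0.     0.     0.     1.   ]] 4.25
```

View pics/w1.png

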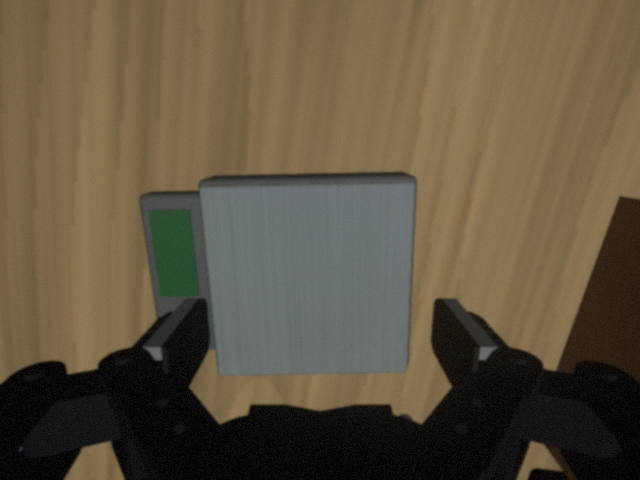

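View pics/w2.png

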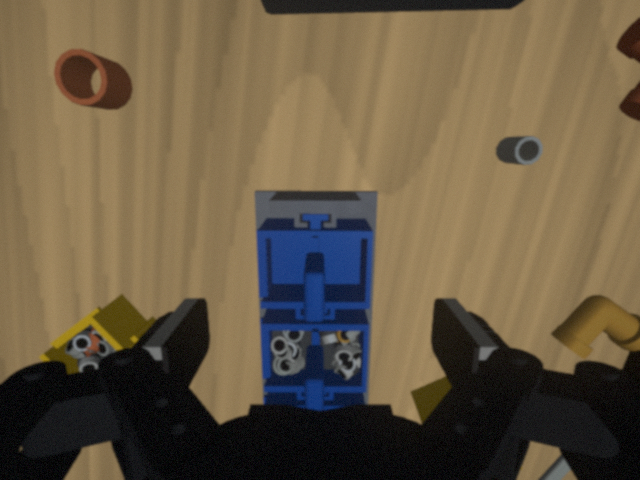

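View pics/w3.png

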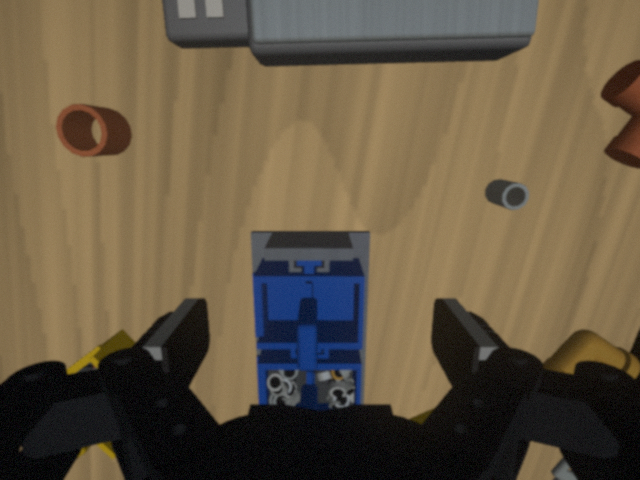

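w1 shows the pan square with corners near (202,183), (415,178), (408,373) and (218,376). w2 and w3 show the empty bin's grip at about (314,285) and (306,330), with no fittings in that bin. Next I'll zoom in on the grip.

Run:
```python
import cv2,numpy as np
o=[]
for i,(x,y) in ((2,(255,210)),(3,(250,255))):
    a=cv2.imread(f"pics/w{i}.png")[y:y+120,x:x+120]; o.append(cv2.convertScaleAbs(cv2.resize(a,(400,400),interpolation=cv2.INTER_CUBIC),alpha=1.6))
cv2.imwrite("pics/wz.png",np.hstack(o))
```

```text
(no output)
```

View pics/wz.png

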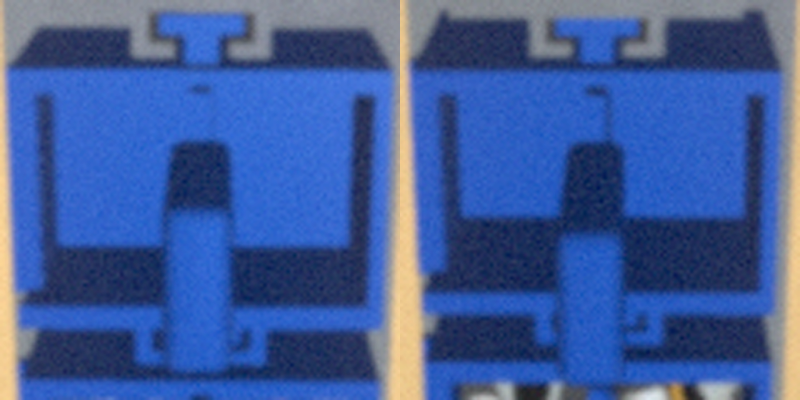

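Run:
```python
from h import *
T={i:np.load(f"T{i}.npy") for i in (1,2,3)}
a=lambda p:(255+p[0]*.3,210+p[1]*.3); b=lambda p:(250+p[0]*.3,255+p[1]*.3)
tz=lambda p:(320+p[0]/5.6,205+p[1]/5.6); sz=lambda p:(190+p[0]/4.5,220+p[1]/4.5)
P,Q=a((198,291)),b((191,309))
print(tri([ray("wrist",P,None,T[2]),ray("wrist",Q,None,T[3])]))
print(tri([ray("wrist",P,None,T[2]),ray("wrist",Q,None,T[3]),ray("top",tz((202,251)),None),ray("scene",sz((474,43)),None)]))
print(ray("wrist",P,.113,T[2]),ray("wrist",Q,.113,T[3]))
l=ray("wrist",a((198,212)),.113,T[2]);m=ray("wrist",a((198,370)),.113,T[2]);print("grip len",l,m,np.linalg.norm(l-m))
e1=ray("wrist",a((165,291)),.113,T[2]);e2=ray("wrist",a((231,291)),.113,T[2]);print("thick",np.linalg.norm(e1-e2))
r=ray("wrist",a((10,69)),.058,T[2]);s=ray("wrist",a((393,69)),.058,T[2]);print("rim yaw",np.arctan2(*(s-r)[1::-1]),np.linalg.norm(s-r))
W=[(202,183),(415,178),(408,373),(218,376)];S=[(344,193),(397,147),(463,184),(413,227)];t=[(176,299),(161,211),(249,196),(265,283)]
t=[(176,299),(161,211),(249,196),(265,283)]
# w1 corners: TL=(-x,+y) TR=(+x,+y) BR BL
t=[(176,299),(161,211),(249,196),(265,283)];S=[(397,147),(463,184),(413,227),(344,193)]
X=[]
for w,q,s_ in zip(W,t,S):
    x,e=tri([ray("wrist",w,None,T[1]),ray("top",q,None),ray("scene",s_,None)]);X.append(x);print(x.round(4),np.round(e,4),ray("wrist",w,.065,T[1]).round(4))
X=np.array(X);print("pan",X.mean(0),[np.linalg.norm(X[i]-X[i-1]).round(3) for i in range(4)],np.mean([ray("wrist",w,.065,T[1]) for w in W],0))
print("pan yaw",np.arctan2(*(X[1]-X[0])[1::-1]),np.arctan2(*(X[2]-X[3])[1::-1]))
```

```text
(array([ 0.50589306, -0.11834262,  0.11087125]), [np.float64(6.0804510319940266e-05), np.float64(6.080451031982508e-05)])
(array([ 0.5051872 , -0.11584223,  0.11467895]), [np.float64(0.0009004453456282429), np.float64(0.000595561169982547), np.float64(0.002740298605731697), np.float64(0.002317372638487071)])
[ 0.50572359 -0.11742452  0.113     ] [ 0.50584306 -0.11707252  0.113     ]
grip len [ 0.50325746 -0.10107554  0.113     ] [ 0.50827919 -0.13436657  0.113     ] 0.033667643793148926
thick 0.01303891218367131
rim yaw 0.15345162258013734 0.08950461742310169
[0.4106 0.2655 0.0583] [0.0018 0.0046 0.0058] [0.4107 0.2661 0.065 ]
[0.5964 0.2978 0.0502] [0.0001 0.0014 0.0013] [0.5924 0.2986 0.065 ]
[0.624  0.1052 0.0634] [0.005  0.0015 0.0064] [0.6276 0.1089 0.065 ]
[0.4402 0.0713 0.0517] [0.0042 0.0033 0.0045] [0.4403 0.0765 0.065 ]
pan [0.51778433 0.18493097 0.05591006] [np.float64(0.197), np.float64(0.189), np.float64(0.195), np.float64(0.187)] [0.51774616 0.18755332 0.065     ]
pan yaw 0.17211775904771237 0.18237312257462537
```

Run:
```python
from h import *
q=down(0.153); g=[.5055,-.117]
arm.movep([*g,.25],q); arm.move_gripper(.6,40)
arm.line_to([*g,.144],.1); arm.pause(.2)
print(arm.read_tool_pos(),arm.read_ft_force())
arm.move_gripper(0,40); arm.pause(.2)
print(arm.read_opening(),arm.read_ft_force(),arm.read_tool_pos(),arm.read_time())
cv2.imwrite("pics/g_s.png",snapshot("scene")[180:360,160:400].repeat(3,0).repeat(3,1))
arm.line_to([*g,.160],.04); print(arm.read_ft_force(),arm.read_opening())
cv2.imwrite("pics/g2_s.png",snapshot("scene")[180:360,160:400].repeat(3,0).repeat(3,1))
```

```text
[ 0.50575247 -0.11704955  0.14450327] [-0.41990912  1.31585608 -1.12438216]
0.1591417586815636 [-0.57161539  0.04383296  1.4006335 ] [ 0.50552449 -0.11699688  0.14409808] 7.1083
[ 0.322988    0.30702417 -2.12942388] 0.1566246834191495
```

View pics/g2_s.png

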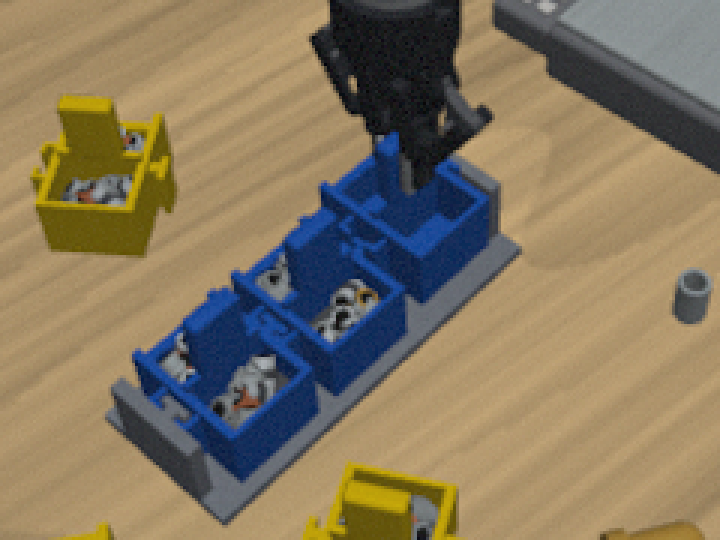

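The empty bin has risen about 16 mm with its grip between the fingers, and the two full bins haven't moved. The load is about 2 N and the opening about 13 mm, so it is held properly. I'll carry on lifting straight up.

Run:
```python
from h import *
g=[.5055,-.117]
for z in (.18,.20,.25,.27):
    arm.line_to([*g,z],.06); print(z,arm.read_ft_force().round(2),round(arm.read_opening(),3))
cv2.imwrite("pics/l_s.png",snapshot("scene")); cv2.imwrite("pics/l_t.png",snapshot("top"))
print(arm.read_tool_pos(),arm.read_time())
```

```text
0.18 [-0.66 -0.23 -0.89] 0.159
0.2 [-0.74 -0.21 -0.36] 0.157
0.25 [ 0.82  0.01 -1.2 ] 0.155
0.27 [-1.12  0.55 -0.72] 0.159
[ 0.50531981 -0.11691375  0.26989482] 10.2917
```

View pics/l_s.png

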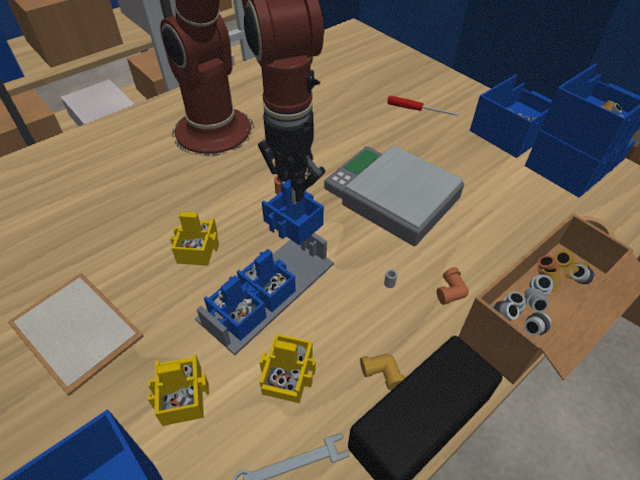

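The empty bin is clear of the rack at (293,215), and the full bins are still standing at (235,305) and (268,280). Next I'll carry it over the pan.

Run:
```python
from h import *
c=[.5175,.186]
arm.line_to([*c,.27],.15,down(.172)); arm.line_to([*c,.212],.08); arm.pause(.3)
cv2.imwrite("pics/p_s.png",snapshot("scene")[100:280,280:520].repeat(3,0).repeat(3,1))
f0=np.mean([(arm.pause(.02),arm.read_ft_force())[1] for _ in range(10)],0);print("f0",f0)
z=.212
while z>.188:
    z-=.0015; arm.line_to([*c,z],.03)
    f=np.mean([(arm.pause(.02),arm.read_ft_force())[1] for _ in range(4)],0)
    print(round(z,4),(f-f0).round(2),arm.read_tool_pos()[2].round(4))
    if f[2]-f0[2]>3: break
cv2.imwrite("pics/p_s2.png",snapshot("scene")[100:280,280:520].repeat(3,0).repeat(3,1))
cv2.imwrite("pics/p_t2.png",snapshot("top")[140:380,120:440].repeat(2,0).repeat(2,1))
print(arm.read_time())
```

```text
f0 [ 0.13288356  0.32282282 -1.04284252]
0.2105 [-0.11 -0.23  0.05] 0.2104
0.209 [-0.2  -0.28 -0.63] 0.2089
0.2075 [ 0.1  -0.53 -0.36] 0.2075
0.206 [-0.19 -0.56 -0.41] 0.206
0.2045 [-0.12 -0.27 -0.25] 0.2044
0.203 [-0.06 -0.12  0.19] 0.203
0.2015 [-0.15 -0.66 -0.09] 0.2015
0.2 [-1.99 -0.87  6.27] 0.2011
16.4917
```

View pics/p_s2.png

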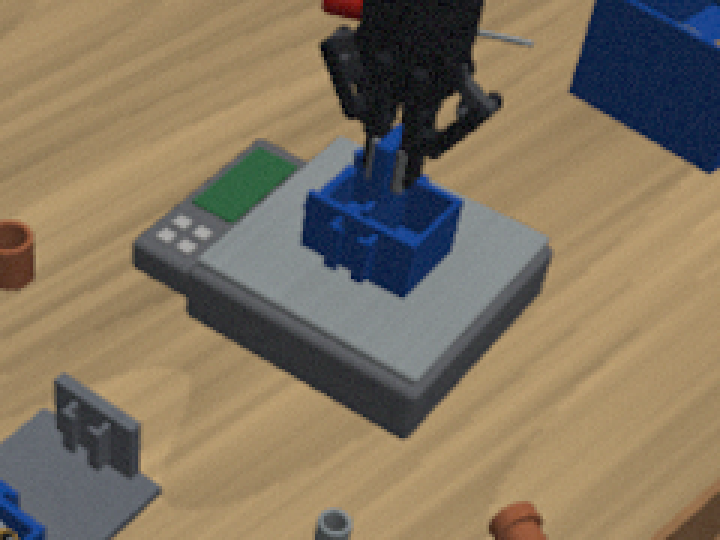

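View pics/p_t2.png

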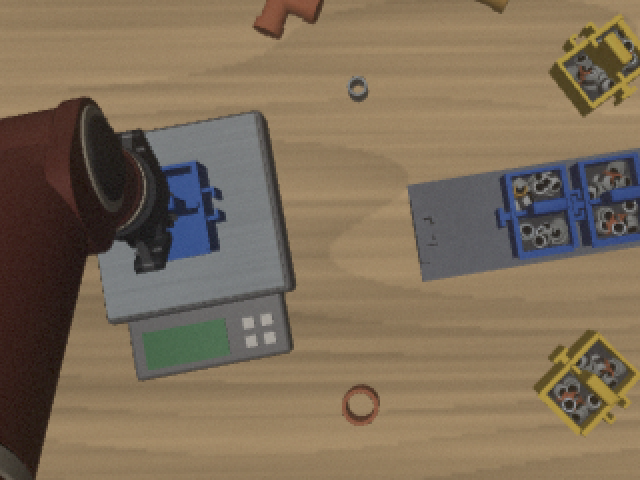

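The pan made contact at TCP z 0.201, as predicted, and the bin looks centred. I'll release, retreat and check.

Run:
```python
from h import *
c=[.5175,.186]
arm.line_to([*c,.2012],.02); arm.pause(.2); print(arm.read_ft_force())
arm.move_gripper(.5); arm.pause(.2)
arm.line_to([*c,.30],.12); arm.line_to([.46,.186+.12,.33],.2); arm.pause(.3)
T=Tnow(); np.save("T9.npy",T)
cv2.imwrite("pics/f_w.png",snapshot("wrist"));cv2.imwrite("pics/f_s.png",snapshot("scene"));print(arm.read_time(),arm.read_ft_force())
```

```text
[-0.16666733  0.06164234 -0.39702952]
19.7417 [ 0.65221104 -0.51032301 -0.00131735]
```

View pics/f_w.png

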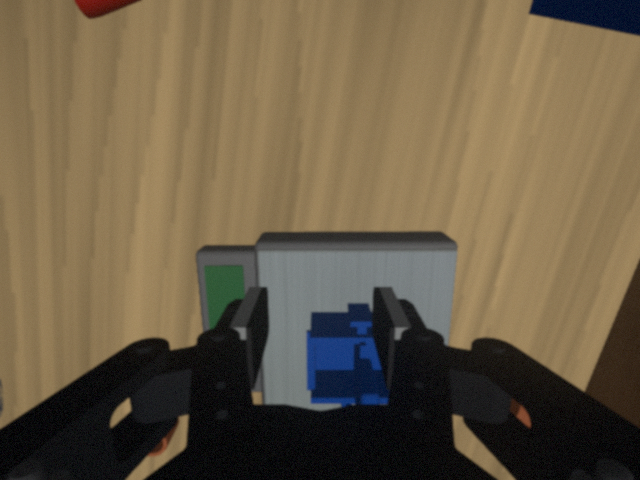

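View pics/f_s.png

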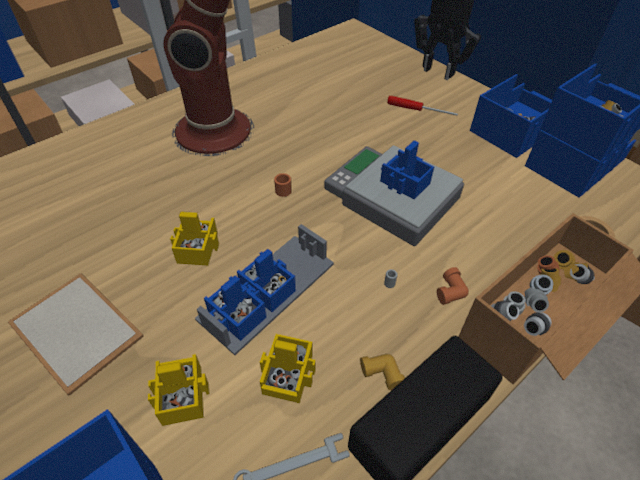

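The bin stands upright on the pan at (407,172) in the scene view, the gripper is clear, and the full bins are unchanged. I'll check the centring and the full bins' displacement in numbers.

Run:
```python
from h import *
a=cv2.imread("pics/f_s.png");b=cv2.imread("pics/scene0.png")
print("full bins image shift px",cv2.phaseCorrelate(cv2.cvtColor(b[240:345,195:275],6).astype(float),cv2.cvtColor(a[240:345,195:275],6).astype(float)))
cv2.imwrite("pics/f_z.png",cv2.resize(a[130:245,330:470],None,fx=5,fy=5,interpolation=cv2.INTER_CUBIC))
```

```text
full bins image shift px ((0.026859129873294307, -0.009744991917209234), 0.8693039345190127)
```

View pics/f_z.png

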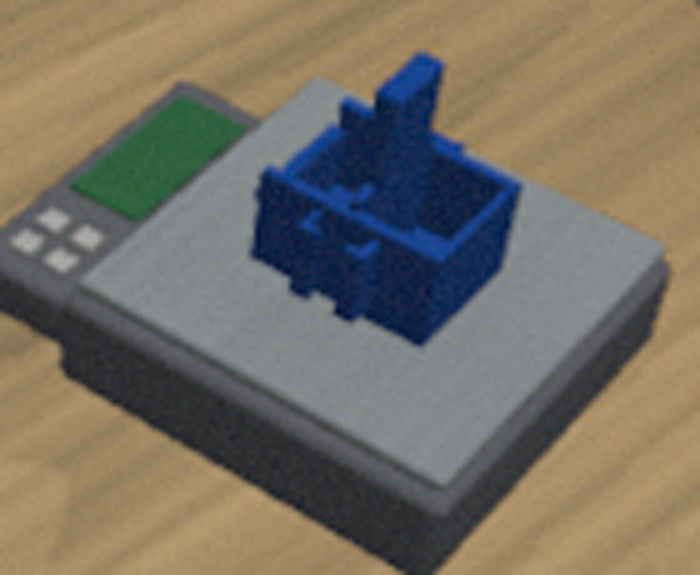

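Run:
```python
from h import *
f=lambda p:(330+p[0]/5,130+p[1]/5)
g=ray("scene",f((408,78)),.17)
c=np.mean([ray("scene",f(p),.065) for p in ((318,78),(665,248),(445,485),(85,285))],0)
print(g,c,np.linalg.norm((g-c)[:2]))
e=[ray("scene",f(p),.065+z) for p,z in (((420,345),0),((445,262),.05))];print("vertical corner lean",e)
from station import ticket
print(ticket.finish_job(),arm.read_time())
```

```text
[0.51891906 0.18280153 0.17      ] [0.51967678 0.18491552 0.065     ] 0.002245676199014036
vertical corner lean [array([0.56595676, 0.16217501, 0.065     ]), array([0.56896982, 0.16276327, 0.115     ])]
the job is handed in; nothing more can be done
the job is handed in; nothing more can be done
```

I drew the empty bin, at the +y end of the row, straight up by its grip. I then set it down under force watch in the middle of the scale's pan, released it, backed the gripper off and handed the job in. `finish_job` gives no verdict, so the results below are my own checks. My last clock reading was 19.7 s.

- **Centring:** in the last scene picture the grip is about 2 mm from the pan's centre (limit 40 mm).
- **Upright:** one corner of the bin leans about 3 mm over 50 mm, roughly 3.5 degrees, which is within pixel error (limit 6 degrees).
- **Set-down:** contact came with the TCP at z 0.201, where the stated 65 mm pan height put it, at about 6 N in 1.5 mm steps.
- **Full bins:** they moved by less than 0.03 pixel in the scene view.
- **Clear of contact:** the gripper is clear and the wrist reads under 1 N.

**Disagreement:** triangulating the pan's corners from three views gave its height as 50–63 mm rather than 65 mm, with corner misfits up to 6 mm. The height at contact agreed with 65 mm.

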